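# Scan the sample jar in the clear cabinet

## Robot

A 6-joint arm with a two-finger parallel gripper is mounted at the origin on the work surface. World frame = base frame: x ahead of the robot, y to its left, z up, the work surface at z = 0. Lengths are in mm, angles in rad, forces in N, time in s.
With the tool pointing down it reaches from about 275 to 825 mm from the base axis. Payload 4.9 kg.
Tool frame: the origin (TCP) lies at the very end of the fingers, on their centre line; the grasp point (between the pads) lies 19 mm behind it; z points along the fingers, y is the line along which they close (so a half turn about z gives the same grasp; the last joint's range is limited). The gripper opens to 85 mm and grips with 20 to 120 N. Pads are 22 mm wide; open, the fingers measure 114 mm over their backs; the gripper's body (76 mm by 85 mm) begins 54 mm behind the grasp point. The pads swing forward as they close: fully open they stand 13 mm farther back than shut.
Start: joints at [1.209, 0.326, -0.193, 1.052, 0, 1.437], TCP at [124.202, 535.81, 231.281] pointing down, gripper open.
Joint ranges: [-2.65, 2.65], [-0.97, 1.79], [-1.3, 1.35], [-1.93, 2.1], [-1.47, 1.37], [-3.14, 3.14]. Speed limits (rad/s): [2.57, 2.57, 3.14, 3.14, 3.14, 3.14].

## Interface

Orientations are given as [roll, pitch, yaw] about the fixed x, y, z axes, in that order (R = Rz(yaw) Ry(pitch) Rx(roll)).
In Python, from bench import bot, solve_ik, imaging gives the robot as it stands. Calls block until the motion is done:
- bot.move_ptp(position, orientation): joint-space move of the TCP to a pose.
- bot.movel(position, rot=None, max_speed=150, threshold=None): straight line of the TCP; rot=None keeps the orientation; max_speed is the mean speed in mm/s. With threshold (N) it stops when the force on the tool has changed by that much, and returns True; else False.
- bot.move_j(angles): joint-space move.
- bot.grip(opening, effort=None): opening from 0.0 (shut) to 1.0 (fully open); effort is the grip in N (None keeps the last); returns when the fingers have stopped.
- bot.dwell(seconds).
- solve_ik(position, orientation): joint angles nearest the present ones, or None.
- bot.get_state(): the state.
- imaging.capture(name): name is "scene" or "side" or "wrist"; returns the picture (420x560x3 uint8, blue, green, red); there is no depth.
- imaging.camera_model(name): a dict with "K" (3x3 intrinsics, pixels), "position" and "rotation" of the camera in the world. Camera axes: x right, y up, looking along -z (the intrinsics and any distortion apply to the point x, -y, -z); pixel columns grow to the right and rows downward; lengths in mm; the calibration is good to about 2 mm. The wrist camera is an equidistant fisheye: a pixel r from the principal point sees the ray r / f radians off the axis. A picture is of the moment at which its call begins: read the wrist's pose just before it. camera_model takes no time and is no camera call; for the wrist camera it gives the pose at the moment of the call.
A pose or a line that the arm cannot do raises bot.IKError and nothing moves.
- bot.sign_off(): hands the job in; it is judged then, once.
The state is a dict: "t": time; "qpos": joint angles; "joint_velocities": joint speeds; "effort": joint torques, N m; "tcp_pos": TCP position; "orientation": TCP orientation; "contact_force": force on the tool from outside, world axes, zero at the start; "wrist_torque": the same for the moment, N m; "opening": opening from 0.0 (shut) to 1.0 (fully open); "gripper_force": force on a finger pad.
Only numpy, scipy, OpenCV 4.12 (cv2) and the standard library are available. Lean on these libraries where they do the work, as an engineer would, in place of code of your own. Each camera call takes 0.05 s, during which the arm holds its last target. There are 200 camera calls.

## Task

Swing the clear sample cabinet's door wide open, pick up the hand scanner and point it straight at the barcode label of the round jar inside (not the square box), its nose about 10 cm from the label, holding it still there for two seconds. Then lay the scanner down flat inside the grey tray and let go of it, and after that shut the cabinet door fully. Do not shift the jar, the box or any of the other things on the desk.

Things in the scene. Friction and masses are not known exactly. Their poses are not given: they have to be found in the camera images.
- cabinet: Fixed benchtop sample cabinet, clear panels in an aluminium frame with a white base, 220 (x) x 260 (y) x 215 (z) mm. Origin: centre of its underside, on the desk; its -x face is the door side, open when the door is; inner floor 15 mm above the origin, clear opening 236 mm wide, from 15 to 203 mm high.
- cabinet_door (a joint): Door angle, rad: 0 shut, growing as it opens towards the cabinet's -x side (turning about +z), stop at 1.9; starts shut or a few degrees ajar, stays where left. Clear 12 mm door in an aluminium frame, 256 mm wide, from 6 to 212 mm above the desk, upright hinge at the cabinet's -y front edge; shut, it runs from the hinge along the cabinet's +y.
- door_handle (a point): Grip point on the handle: upright round steel bar, 12 mm diameter, its axis 40 mm off the door's outer face, near the free edge, from 118 mm below this point to 20 mm above it. Door's upper edge 26 mm, cabinet's top 27 mm above this point. Two stays join bar and door 15 and 95 mm below it. Axes turn with the door (shut: as the cabinet's).
- door_hinge (a point): Point on the door's upright hinge axis, at the handle point's height. In the door's axes the handle point lies at x -52, y +228 mm from here.
- jar: Round white sample jar with a wider black lid, 78 mm diameter, 108 mm tall, standing in the cabinet beside a square box of much the same size. Origin: centre of its underside; its -x side carries the label and looks roughly out of the door.
- jar_label (a point): Centre of the round jar's barcode label (56 mm wide, 40 mm high, on the jar's -x side), 50 mm above the jar's foot. Axes as the jar's.
- sample_box: Square white box with a black lid, 74 x 76 x 103 mm, standing in the cabinet, with a similar label: not the one to scan. Origin: centre of its underside.
- scanner: Hand scanner lying flat on the desk, 167 mm long along its x: slim grey handle 30 mm wide and 28 mm high (x -85 to +28 mm), then a wider white head 50 mm wide and 32 mm high with a dark window at the +x end. It looks along its +x. Origin: on its underside below the middle.
- scanner_grip (a point): Good place to grip the scanner: middle of the handle close to the centre of mass, 16 mm above the underside. Axes as the scanner's.
- scanner_nose (a point): Centre of the scanner's window at its +x end, 16 mm above the underside; the beam leaves from here along +x. 87 mm ahead of the grip point. Axes as the scanner's.
- tray: Fixed shallow open grey tray, 110 (x) x 220 (y) mm outside, 18 mm high, walls and floor 5 mm thick (inside 100 x 210). Origin: centre of its underside, on the desk.
- wash_bottle: Bystander: white plastic bottle, 60 mm diameter, 150 mm tall, upright. Origin: centre of its underside.
- tumbler: Bystander: amber drinking tumbler with a cap, 72 mm diameter, 210 mm tall, upright. Origin: centre of its underside.
- mouse: Bystander: black computer mouse, 105 x 60 x 32 mm. Origin: centre of its underside.
- phone: Bystander: mobile phone lying flat, 150 x 72 x 9 mm, light case, dark screen. Origin: centre of its underside.
- test_kit: Bystander: flat blue plastic box, 120 x 85 x 30 mm. Origin: centre of its underside.
There are look-alikes about, which are no part of the job. Leave any yellow look-alike of the scanner alone.

How it is judged (in metres and radians):
On the way, in this order (a step that is already met when the one before it is completed fails the run):
1. the cabinet door is wide open (beyond 1.2 rad) (value of joint cabinet_door above 1.2 rad), for 0.2 s.
2. with the door open, the held-still scanner's beam falls on the round jar's label from in front, the nose 30 to 160 mm from it, for 1.5 s (value of joint cabinet_door above 1.2 rad and x of jar_label in the frame of scanner_nose between 0.03 and 0.16 m and y of jar_label in the frame of scanner_nose between -0.022 and 0.022 m and z of jar_label in the frame of scanner_nose between -0.018 and 0.018 m and angle between the x axis of scanner and the x axis of jar, either way round below 0.5 rad and x of scanner_nose in the frame of jar below -0.05 m and linear speed of scanner below 0.03 m/s and angular speed of scanner below 0.2 rad/s), for 1.5 s.
3. the scanner lies flat inside the tray, released (x of scanner in the frame of tray between -0.04 and 0.04 m and y of scanner in the frame of tray between -0.04 and 0.04 m and z of scanner in the frame of tray between 0.001 and 0.01 m and angle between scanner's own z axis and vertical below 0.07 rad and contact force between the fingers and scanner below 0.1 N and linear speed of scanner below 0.02 m/s), for 0.2 s.
4. the door is shut (value of joint cabinet_door below 0.04 rad), for 0.2 s.
At the end, for the whole second after the job is handed in: The scanner lies at rest, flat (within 0.07 rad) and released on the tray's floor, the door is shut (within 0.04 rad), and the jar, the box and the other things are where they were (all of step 3 and value of joint cabinet_door below 0.04 rad and velocity of joint cabinet_door below 0.05 rad/s); the robot touches nothing.
It fails at once if the jar or the square box in the cabinet is shifted by more than 20 mm (distance of any of jar, sample_box from where it was at the start of the episode above 0.02 m).
It fails at once if another thing on the desk is shifted by more than 40 mm or knocked over (distance of any of wash_bottle, tumbler, mouse, phone, test_kit from where it was at the start of the episode above 0.04 m or angle between any of wash_bottle, tumbler's own z axis and vertical above 0.6 rad).
It also fails if it takes over 72 s, if anything falls off the work surface, if the arm or the gripper's body presses on something with over 40 N, if the wrist force passes 120 N, or if a joint passes its speed limit or range.

## Working session

There is one attempt and no reset: what is moved stays moved. The work goes in short steps, each a Python script; the robot and the scene stay as the last script left them, time stands still between calls to the robot, and variables do not carry over. Pictures are saved under pics/ and viewed, at most 10 in all, crops included, and the job is handed in when it is done.

```bash
mkdir -p pics && python3 - <<'E'
from bench import bot, imaging
import cv2,numpy as np
for n in("scene","side","wrist"):
    im=imaging.capture(n);cv2.imwrite(f"pics/{n}0.png",im)
    m=imaging.camera_model(n);print(n,{k:np.round(v,3).tolist() if not isinstance(v,str) else v for k,v in m.items()})
print(bot.get_state())
E
```

```text
scene {'K': [[525.946, 0.0, 285.832], [0.0, 525.946, 219.231], [0.0, 0.0, 1.0]], 'position': [40.0, 307.767, 1840.147], 'rotation': [0.328, 0.001, -2.14]}
side {'K': [[546.745, 0.0, 281.887], [0.0, 546.745, 204.581], [0.0, 0.0, 1.0]], 'position': [440.473, -524.447, 1687.612], 'rotation': [0.312, -0.008, -0.171]}
wrist {'K': [[325.192, 0.0, 270.455], [0.0, 325.192, 206.68], [0.0, 0.0, 1.0]], 'position': [59.848, 550.87, 372.686], 'rotation': [-0.267, 0.002, 1.343]}
{'t': 0.15, 'qpos': array([ 1.20884140e+00,  3.26809034e-01, -1.93321796e-01,  1.05201040e+00,
       -4.76292147e-05,  1.43660220e+00]), 'joint_velocities': array([-0.00087077, -0.00324714,  0.00363068, -0.00021511,  0.00142313,
        0.00158678]), 'effort': array([ 7.10777804e-04, -4.43704927e+01,  2.62664205e+01,  1.04357314e-02,
       -9.01847761e-05,  1.41625029e-05]), 'tcp_pos': array([124.03342409, 535.38743752, 230.67473663]), 'orientation': array([-3.14025347e+00, -1.32735505e-04,  2.91383180e+00]), 'contact_force': array([ 0.88197523, -0.95715433,  0.29029362]), 'wrist_torque': array([ 0.04427214, -0.01298904, -0.03079252]), 'gripper_force': 0.0, 'opening': 1.0065429629845501}
```

View pics/scene0.png

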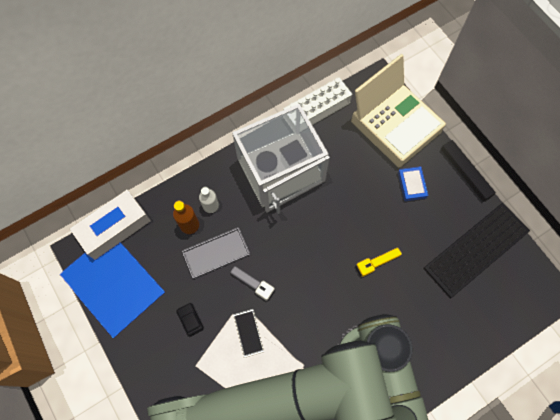

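View pics/side0.png

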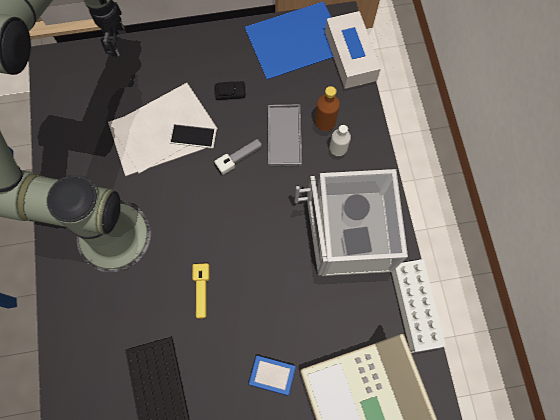

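The scene view shows the grey/white scanner at (245,277)–(264,290), the yellow look-alike at (380,262), the tray at (215,253) and the cabinet at (280,155) with its handle near (273,203). In the side view the scanner is at (224,163)–(260,143), the yellow one at (201,290), the tray at (285,134), the handle near (300,193), the jar lid at (356,207) and the box lid at (357,240).

Scanner candidates: grey handle with white head, scene (255,284), and the yellow one, scene (380,262). I choose the grey/white one. Jar candidates: round lid, side (356,207), and square lid, side (357,240). I choose the round one.

```bash
cat > h.py <<'E'
from bench import bot, solve_ik, imaging
import cv2,numpy as np
from scipy.spatial.transform import Rotation as Ro
def ray(n,px,m=None):
    m=m or imaging.camera_model(n);K=m["K"];u=np.array([(px[0]-K[0][2])/K[0][0],(px[1]-K[1][2])/K[1][1]])
    if n=="wrist":
        t=np.linalg.norm(u);d=np.array([*(u/max(t,1e-9)*np.sin(t)),np.cos(t)])
    else: d=np.array([*u,1.])
    d=d*[1,-1,-1]
    return np.array(m["position"]),Ro.from_euler("xyz",m["rotation"]).apply(d)
def onz(n,px,z,m=None):
    p,d=ray(n,px,m);return p+d*(z-p[2])/d[2]
def tri(a,b):
    (p,d),(q,e)=a,b;s=np.linalg.lstsq(np.c_[d,-e],q-p,rcond=None)[0]
    A,B=p+d*s[0],q+e*s[1];return (A+B)/2,np.linalg.norm(A-B)
E
python3 - <<'E'
from h import *
for nm,a,b,z in(("scan head",(264,290),(224,163),32),("handle",(238,271),(257,145),28),("tray",(215,253),(285,134),5),("jarlid",(266,161),(356,207),123),("boxlid",(294,152),(357,240),118),("mouse",(190,319),(230,90),32)):
    print(nm,onz("scene",a,z).round(),onz("side",b,z).round(),tri(ray("scene",a),ray("side",b)))
S=cv2.imread("pics/scene0.png");D=cv2.imread("pics/side0.png")
a=cv2.resize(S[95:220,220:340],None,fx=3.2,fy=3.2,interpolation=3);b=cv2.resize(D[160:285,288:412],None,fx=3.2,fy=3.2,interpolation=3)
cv2.imwrite("pics/cab.png",np.hstack([a,b]))
a=cv2.resize(S[220:310,170:290],None,fx=3.3,fy=3.3,interpolation=3);b=cv2.resize(D[95:185,205:325],None,fx=3.3,fy=3.3,interpolation=3)
cv2.imwrite("pics/scan.png",np.hstack([a,b]))
E
```

```text
scan head [382. 182.  32.] [382. 171.  32.] (array([383.02867605, 179.51021152,  14.78598924]), np.float64(3.978284626867244))
handle [489. 223.  28.] [498. 218.  28.] (array([495.64641909, 223.18985691,  13.80093329]), np.float64(6.22049514986823))
tray [597. 257.   5.] [598. 253.   5.] (array([599.17365508, 257.04664301,  -4.00800863]), np.float64(0.27196902133346246))
jarlid [757. -65. 123.] [756. -74. 123.] (array([761.53251715, -68.70007886, 107.47931504]), np.float64(4.428503445216953))
boxlid [ 735. -170.  118.] [ 739. -173.  118.] (array([ 739.40252779, -171.94733552,  109.48237035]), np.float64(1.8389270263777295))
mouse [433. 447.  32.] [439. 434.  32.] (array([438.82888575, 449.02519271,   5.16255052]), np.float64(0.2673069528425688))
```

View pics/cab.png

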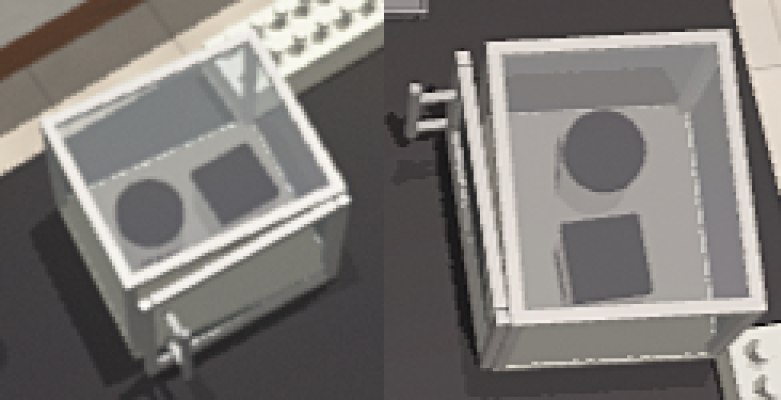

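View pics/scan.png

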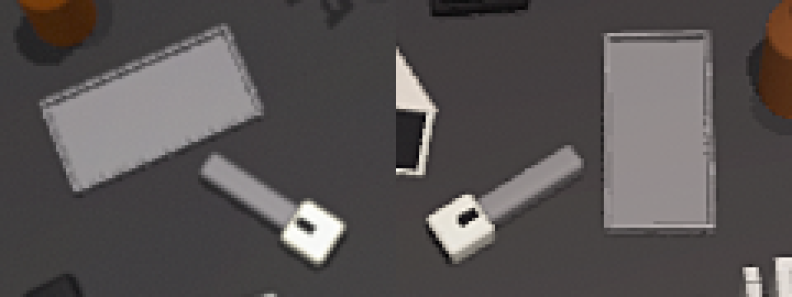

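The cabinet crop shows the round jar on the handle side and the square box on the hinge side. The door is slightly ajar, and the bar top is at scene crop (172,316) and side crop (412,88). The scanner crop confirms the grey handle and white head, with the tray next to it.

```bash
python3 - <<'E'
from h import *
sc=lambda x,y:(220+x/3.2-.3,95+y/3.2-.3); sd=lambda x,y:(288+(x-384)/3.2-.3,160+y/3.2-.3)
P=lambda nm,a,b,z:print(nm,onz("scene",sc(*a),z).round(),onz("side",sd(*b),z).round(),*[np.round(v) for v in tri(ray("scene",sc(*a)),ray("side",sd(*b)))])
P("F+y",(130,287),(487,43),215);P("B+y",(42,119),(730,31),215);P("B-y",(252,30),(766,310),215);P("F-y",(351,194),(494,324),215)
P("doorfree",(141,306),(457,52),212);P("bartop",(172,314),(412,85),208);P("barbot",(185,378),(414,137),70)
P("jar",(150,212),(604,151),123);P("box",(235,185),(606,258),118)
sc=lambda x,y:(170+x/3.3-.3,220+y/3.3-.3); sd=lambda x,y:(205+(x-396)/3.3-.3,95+y/3.3-.3)
P("t1",(40,102),(709,31),18);P("t2",(225,26),(716,230),18);P("t3",(263,113),(604,228),18);P("t4",(78,192),(605,33),18)
# scanner masks
for n,(x0,y0,x1,y1) in(("scene",(225,260,280,305)),("side",(208,135,266,178))):
    im=cv2.imread(f"pics/{n}0.png")[y0:y1,x0:x1];g=im.astype(int).max(2)
    for nm,lo,hi,z in(("head",165,256,32),("all",100,256,28)):
        mk=((g>=lo)&(g<hi)).astype(np.uint8);N,L,st,c=cv2.connectedComponentsWithStats(mk)
        i=1+st[1:,4].argmax();r=cv2.minAreaRect(np.argwhere(L==i)[:,::-1].astype(np.float32))
        print(n,nm,st[i,4],onz(n,c[i]+[x0,y0],z).round(),[onz(n,q+[x0,y0],z)[:2].round().tolist() for q in cv2.boxPoints(r)])
E
```

```text
F+y [656.  17. 215.] [657.  17. 215.] [656.  17. 216.] 0.0
B+y [875.  -7. 215.] [876.  -8. 215.] [876.  -7. 212.] 0.0
B-y [ 844. -258.  215.] [ 846. -264.  215.] [ 850. -262.  203.] 1.0
F-y [ 620. -238.  215.] [ 613. -237.  215.] [ 615. -237.  221.] 6.0
doorfree [633.  18. 212.] [629.  14. 212.] [631.  16. 210.] 5.0
bartop [609.  -6. 208.] [583.  -9. 208.] [593.  -7. 221.] 24.0
barbot [585.  -3.  70.] [589. -14.  70.] [591.  -7.  49.] 0.0
jar [756. -66. 123.] [758. -74. 123.] [761. -70. 109.] 2.0
box [ 735. -166.  118.] [ 739. -174.  118.] [ 742. -171.  101.] 0.0
t1 [665. 354.  18.] [665. 349.  18.] [667. 353.  10.] 1.0
t2 [631. 139.  18.] [632. 130.  18.] [635. 137.  -0.] 2.0
t3 [523. 156.  18.] [523. 150.  18.] [524. 155.  10.] 3.0
t4 [555. 368.  18.] [559. 364.  18.] [559. 368.  10.] 2.0
scene head 187 [382. 179.  32.] [[395.0, 213.0], [416.0, 168.0], [369.0, 148.0], [349.0, 192.0]]
scene all 468 [420. 197.  28.] [[497.0, 259.0], [520.0, 211.0], [369.0, 145.0], [347.0, 193.0]]
side head 197 [382. 173.  32.] [[349.0, 184.0], [396.0, 208.0], [415.0, 162.0], [369.0, 139.0]]
side all 513 [421. 189.  28.] [[349.0, 189.0], [499.0, 256.0], [519.0, 199.0], [370.0, 134.0]]
```

Everything fits the given sizes: the cabinet is about 260x220, with yaw about -0.113 and hinge about (627,-236). The bar is near (589,-6), the jar near (757,-70) and the scanner yaw about -2.72. I'll move above the handle and check it with the wrist camera.

```bash
cat >> h.py <<'E'
CY=-0.113; H=np.array([627.,-236.])
c,s=np.cos,np.sin
def R2(a): return np.array([[c(a),-s(a)],[s(a),c(a)]])
def hp(th): return H+R2(CY+th)@[-52,228]
def down(y): return [np.pi,0,y]
E
python3 - <<'E'
from h import *
for off in(0,np.pi,-np.pi):
    for th in(0,.05,.8,1.55):
        q=solve_ik([*hp(th),172],down(CY+th+off));print(off,th,hp(th).round(),None if q is None else np.round(q,2))
for p in((201,265),(201,316)):print("yellow",onz("side",p,20).round())
b=hp(.05); 
bot.move_ptp([*b,285],down(CY+.05+(np.pi)))
m=imaging.camera_model("wrist");im=imaging.capture("wrist");cv2.imwrite("pics/w1.png",im);np.save("w1.npy",m,allow_pickle=True)
st=bot.get_state();print(st["t"],st["tcp_pos"],st["orientation"],np.round(st["qpos"],2))
E
```

```text
0 0 [601.  -4.] [-0.13  0.46 -0.14  0.97  0.    3.13]
0 0.05 [589.  -5.] [-0.13  0.44 -0.18  0.95  0.    3.07]
0 0.8 [442. -93.] [-0.37  0.2  -0.53  0.84  0.    2.08]
0 1.55 [ 394. -257.] [-0.74  0.23 -0.48  0.85  0.    0.97]
3.141592653589793 0 [601.  -4.] [-0.13  0.46 -0.14  0.97  0.   -0.02]
3.141592653589793 0.05 [589.  -5.] [-0.13  0.44 -0.18  0.95  0.   -0.07]
3.141592653589793 0.8 [442. -93.] [-0.37  0.2  -0.53  0.84  0.   -1.06]
3.141592653589793 1.55 [ 394. -257.] [-0.74  0.23 -0.48  0.85  0.   -2.17]
-3.141592653589793 0 [601.  -4.] [-0.13  0.46 -0.14  0.97  0.   -0.02]
-3.141592653589793 0.05 [589.  -5.] [-0.13  0.44 -0.18  0.95  0.   -0.07]
-3.141592653589793 0.8 [442. -93.] [-0.37  0.2  -0.53  0.84  0.   -1.06]
-3.141592653589793 1.55 [ 394. -257.] [-0.74  0.23 -0.48  0.85  0.   -2.17]
yellow [ 265. -148.   20.]
yellow [ 245. -303.   20.]
2.7333 [589.34450253  -4.25749679 284.97256839] [ 3.14140954e+00 -1.50991422e-04  3.07996993e+00] [-0.13  0.37  0.01  1.21  0.   -0.07]
```

View pics/w1.png

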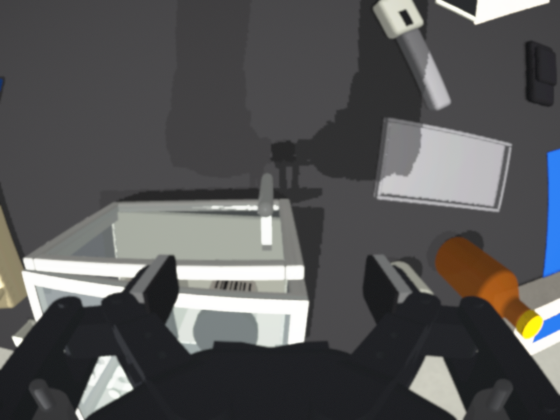

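The wrist view shows the bar from its bottom end at about (267,172) to its top at about (266,246). The door's top edge runs from (33,264) to (303,268), the tray corners are at (387,119), (511,144), (500,211) and (376,198), and the jar label is visible through the door at (233,287).

```bash
python3 - <<'E'
from h import *
m=np.load("w1.npy",allow_pickle=True).item()
w=lambda p,z:onz("wrist",p,z,m).round(1)
print("top",w((266,246),208),"bot",w((267,170),70),"door free",w((303,266),212),w((303,277),212),"hinge side",w((27,258),212),w((27,269),212))
for p in((387,119),(511,144),(500,211),(376,198)):print("tray",w(p,18))
print("label top L,R",w((212,282),80),w((254,282),80))
im=cv2.imread("pics/w1.png")[0:115,368:456];g=im.astype(int).max(2)
for nm,lo,z in(("head",180,32),("all",105,28)):
    N,L,st,ce=cv2.connectedComponentsWithStats((g>=lo).astype(np.uint8))
    for i in range(1,N):
        if st[i,4]>300:
            r=cv2.minAreaRect(np.argwhere(L==i)[:,::-1].astype(np.float32));print(nm,st[i,4],w(ce[i]+[368,0],z),[w(q+[368,0],z)[:2].tolist() for q in cv2.boxPoints(r)])
E
```

```text
top [612.7  -8.8 208. ] bot [578.8  -7.3  70. ] door free [628.7  17.4 212. ] [637.9  17.2 212. ] hinge side [ 616.9 -227.7  212. ] [ 628.1 -232.4  212. ]
tray [527.  151.1  18. ]
tray [558.6 367.5  18. ]
tray [664.8 355.   18. ]
tray [632.  135.2  18. ]
label top L,R [708.9 -82.9  80. ] [711.1 -31.5  80. ]
head 793 [386.5 174.2  32. ] [[372.2, 146.2], [347.7, 185.4], [395.7, 206.6], [418.6, 166.9]]
head 545 [480.5 217.9  32. ] [[452.3, 193.9], [443.8, 212.8], [502.3, 239.3], [510.2, 219.5]]
all 2707 [428.2 191.5  28. ] [[375.4, 136.3], [342.9, 188.4], [492.9, 267.0], [520.4, 210.2]]
```

```bash
sed -i 's/H=np.array.*/H=np.array([626.,-239.])/' h.py && python3 - <<'E'
from h import *
f=lambda t:(lambda s:print(t,round(s["t"],2),s["tcp_pos"].round(1),s["contact_force"].round(1),round(s["opening"],2)))(bot.get_state())
off=np.pi
bot.movel([*hp(.05),230],rot=down(CY+.05+off))
print("hit",bot.movel([*hp(.05),172],max_speed=80,threshold=12));f("low")
bot.grip(0.0,25);f("grip")
for th in(.2,.4):
    print(bot.movel([*hp(th),172],rot=down(CY+th+off),max_speed=70,threshold=45));f(th)
cv2.imwrite("pics/s2.png",imaging.capture("side"))
E
```

```text
hit False
low 4.12 [588.9  -8.2 172.5] [-0.  -0.6 -0.3] 1.0
grip 4.79 [588.5  -8.2 172.2] [-0.5 -0.2  1.2] 0.13
False
0.2 5.44 [554.7 -16.6 172.2] [ 0.8 -1.2  1. ] 0.13
False
0.4 6.26 [512.3 -35.5 172.1] [ 2.3 -3.9 -0.3] 0.13
```

Bar gripped (opening 0.13, about 11–12 mm) with low forces, so I'll carry on along the arc.

```bash
python3 - <<'E'
from h import *
f=lambda t:(lambda s:print(t,round(s["t"],2),s["tcp_pos"].round(1),s["contact_force"].round(1),round(s["opening"],2)))(bot.get_state())
off=np.pi
for th in(.6,.8,1.0,1.2,1.4,1.55):
    r=bot.movel([*hp(th),172],rot=down(CY+th+off),max_speed=90,threshold=50);f(th)
    if r: print("HIT");break
bot.grip(.5);f("rel")
bot.movel([*hp(1.55),290]);f("up")
m=imaging.camera_model("wrist");np.save("w2.npy",m,allow_pickle=True)
cv2.imwrite("pics/s3.png",imaging.capture("side"))
# candidate yaws for scanner
sy=-2.72
for o in(0,np.pi):
    for nm,p,y in(("pick",(440,203,10),sy+o),("scan",(533,-45,46),-.1+o),("tray+",(595,253,8),-.16+np.pi/2+o),("tray-",(595,253,8),-.16-np.pi/2+o)):
        q=solve_ik(p,down(y));print(nm,round(o,1),None if q is None else np.round(q,2))
E
```

```text
0.6 6.97 [474.3 -62.5 172.2] [ 4.4 -4.7 -2.6] 0.13
0.8 7.64 [442.7 -96.2 172.1] [ 5.4 -4.3 -4.1] 0.13
1.0 8.31 [ 418.3 -135.5  172.2] [ 5.3 -2.2 -4.6] 0.13
1.2 8.97 [ 402.2 -178.9  172.2] [ 7.4 -2.  -4. ] 0.13
1.4 9.64 [ 394.9 -224.6  172.2] [ 6.7 -0.9 -2.3] 0.13
1.55 10.18 [ 395.5 -259.3  172.1] [ 6.6  0.6 -1.6] 0.13
rel 10.59 [ 392.9 -259.7  171.9] [-0.4  0.   0.4] 0.5
up 11.53 [ 392.7 -259.8  289.2] [-0.5 -0.5 -0.5] 0.5
pick 0 [ 0.28  0.49 -0.63  0.46  0.   -0.14]
scan 0 [-0.22  0.5  -0.47  0.61  0.    3.02]
tray+ 0 [ 0.29  0.71 -0.17  0.69  0.    2.02]
tray- 0 [ 0.29  0.71 -0.17  0.69  0.   -1.12]
pick 3.1 [ 0.28  0.49 -0.63  0.46  0.    3.  ]
scan 3.1 [-0.22  0.5  -0.47  0.61  0.   -0.12]
tray+ 3.1 [ 0.29  0.71 -0.17  0.69  0.   -1.12]
tray- 3.1 [ 0.29  0.71 -0.17  0.69  0.    2.02]
```

```bash
python3 - <<'E'
from h import *
def snap(k):
    bot.dwell(.2);m=imaging.camera_model("wrist");im=imaging.capture("wrist");np.save(k+".npy",m,allow_pickle=True);cv2.imwrite(f"pics/{k}.png",im);return im
bot.move_ptp([430,-50,250],[np.pi,.6,np.pi+CY]);a=snap("w3")
o=np.pi/2
bot.move_ptp([430,203,250],down(-2.72+o));b=snap("w4")
b2=cv2.resize(b,None,fx=.7,fy=.7);a2=cv2.resize(a,None,fx=.7,fy=.7)
cv2.imwrite("pics/w34.png",np.hstack([a2,b2]));print(bot.get_state()["t"])
E
```

```text
15.0833
```

View pics/w34.png

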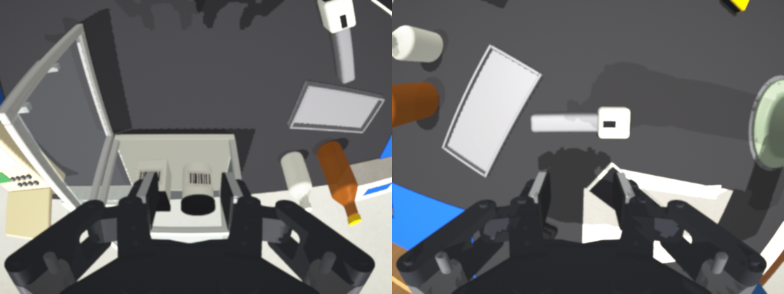

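Left (w3): the door is wide open and the jar's barcode sits at about (286,258) full-res. Right (w4): the scanner runs from about (759,176)−560·offset, tail (532,123) to head (630,123) in the composite, lying clean and clear of the tray.

```bash
python3 - <<'E'
from h import *
m=np.load("w4.npy",allow_pickle=True).item();im=cv2.imread("pics/w4.png")
x0,y0,x1,y1=190,140,350,210;g=im[y0:y1,x0:x1].astype(int).max(2)
for nm,lo,z in(("head",200,32),("all",120,28)):
    N,L,st,ce=cv2.connectedComponentsWithStats((g>=lo).astype(np.uint8))
    for i in range(1,N):
        if st[i,4]>300:
            r=cv2.minAreaRect(np.argwhere(L==i)[:,::-1].astype(np.float32));print(nm,st[i].tolist(),onz("wrist",ce[i]+[x0,y0],z,m).round(1),[onz("wrist",q+[x0,y0],z,m)[:2].round(1).tolist() for q in cv2.boxPoints(r)])
# tray in w4
g=im.astype(int).max(2)[50:260,60:225];N,L,st,ce=cv2.connectedComponentsWithStats((g>110).astype(np.uint8))
i=1+st[1:,4].argmax();r=cv2.minAreaRect(np.argwhere(L==i)[:,::-1].astype(np.float32));print("tray",st[i].tolist(),[onz("wrist",q+[60,50],18,m)[:2].round().tolist() for q in cv2.boxPoints(r)])
a=cv2.imread("pics/w3.png");A=a[220:320,230:350];B=im[135:215,185:350]
cv2.imwrite("pics/crop3.png",np.hstack([cv2.resize(A,(384,320),interpolation=3),cv2.resize(B,(400,320),interpolation=3)]))
E
```

```text
head [105, 14, 45, 44, 1776] [384.4 176.3  32. ] [[417.8, 165.0], [372.6, 144.0], [350.3, 188.6], [397.0, 209.7]]
head [10, 25, 94, 22, 1921] [458.2 209.8  32. ] [[510.8, 219.4], [414.6, 177.2], [404.5, 199.0], [501.8, 242.0]]
all [8, 12, 143, 47, 4550] [425.2 195.3  28. ] [[519.1, 207.2], [371.6, 141.4], [347.4, 189.7], [499.4, 257.5]]
tray [10, 13, 145, 191, 13779] [[689.0, 366.0], [634.0, 135.0], [523.0, 149.0], [556.0, 370.0]]
```

View pics/crop3.png

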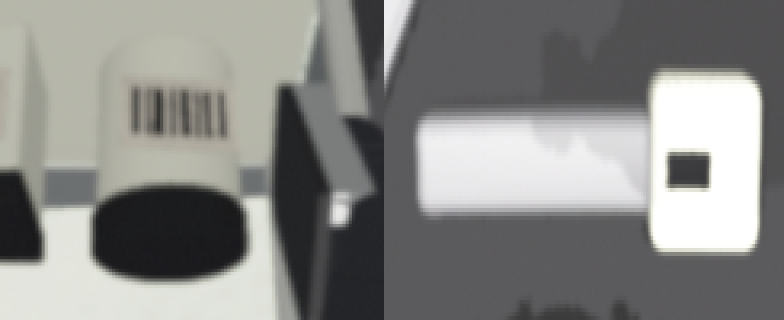

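The crop shows the round jar with its label centred at crop (179,114), full-res (285.9,255.6). The scanner's grey handle and white head are clear. Next I'll compute the label position and grasp the scanner.

```bash
python3 - <<'E'
from h import *
m=np.load("w3.npy",allow_pickle=True).item();w=lambda x,y,z:onz("wrist",(230+x/3.2,220+y/3.2),z,m).round(1)
print("label",w(179,114,65),"Ltop",w(123,80,85),"Rtop",w(232,92,85),"Lbot",w(127,140,45),"Rbot",w(230,150,45),"lid ctr",w(170,232,123),"foot",w(167,38,15))
f=lambda t:(lambda s:print(t,round(s["t"],2),s["tcp_pos"].round(1),s["contact_force"].round(1),round(s["opening"],2),round(s["gripper_force"],1)))(bot.get_state())
sy=-2.715;g=[437.6,200.4];y=sy+np.pi
q=solve_ik([*g,60],down(y));print(np.round(q,2))
bot.grip(.75);bot.move_j(q);f("above")
print(bot.movel([*g,3],max_speed=60,threshold=8));f("low")
bot.grip(0,35);f("grip")
bot.movel([*g,120]);f("lift")
im=imaging.capture("side");cv2.imwrite("pics/s5.png",im)
E
```

```text
label [724.7 -59.6  65. ] Ltop [662.1 -79.3  85. ] Rtop [677.1 -33.6  85. ] Lbot [780.7 -91.4  45. ] Rbot [798.6 -36.4  45. ] lid ctr [734.6 -66.  123. ] foot [730.6 -64.9  15. ]
[ 0.28  0.4  -0.59  0.58  0.    2.99]
above 19.32 [437.7 200.4  60.1] [ 0.8 -0.2 -0.2] 0.75 0.0
False
low 20.42 [437.9 200.5   3.3] [ 0.6 -0.5  0.1] 0.75 0.0
grip 20.82 [438.  200.6   3.5] [-0.8  0.5  4.9] 0.35 35.7
lift 21.75 [436.8 200.1 119.2] [-0.1  0.6 -1.5] 0.35 34.9
```

```bash
python3 - <<'E'
from h import *
m=np.load("w3.npy",allow_pickle=True).item();w=lambda x,y,z:onz("wrist",(230+x/3.2,220+y/3.2),z,m).round(1)
print("bot L,R",w(123,80,45),w(228,92,45),"top L,R",w(127,140,85),w(230,150,85))
f=lambda t:(lambda s:print(t,round(s["t"],2),s["tcp_pos"].round(1),s["orientation"].round(3),round(s["opening"],2),round(s["gripper_force"],1)))(bot.get_state())
a=-.17;u=np.array([c(a),s(a)]);L=np.array([721,-60.]);G=L-u*187
pre=G-u*70
q=solve_ik([*pre,110],down(a+np.pi));print(np.round(q,2))
bot.move_j(q);f("pre")
bot.movel([*G,52.5],rot=down(a+np.pi),max_speed=100);f("scan")
bot.dwell(.3)
m=imaging.camera_model("wrist");np.save("w6.npy",m,allow_pickle=True);A=imaging.capture("wrist");B=imaging.capture("side");cv2.imwrite("pics/w6.png",A);cv2.imwrite("pics/s6.png",B)
cv2.imwrite("pics/c6.png",np.hstack([cv2.resize(A,(427,320)),cv2.resize(B[150:290,240:400],(366,320),interpolation=3)]))
bot.dwell(2);f("held")
E
```

```text
bot L,R [722.  -86.6  45. ] [739.1 -35.4  45. ] top L,R [712.5 -83.4  85. ] [727.9 -36.1  85. ]
[-0.19  0.3  -0.57  0.69  0.   -0.02]
pre 24.35 [467.7 -16.4 110. ] [ 3.142 -0.     2.972] 0.34 35.0
scan 25.41 [536.4 -28.2  52.7] [-3.142 -0.     2.972] 0.34 35.0
held 27.81 [536.7 -28.4  52.5] [-3.142  0.     2.972] 0.34 35.0
```

View pics/c6.png

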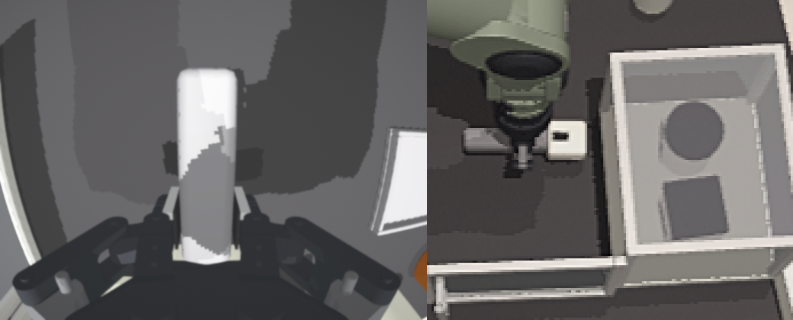

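The scanner is level, straight and aimed at the round jar about 100 mm away, and the hold was steady for over 2 s. Now I'll place it in the tray.

```bash
python3 - <<'E'
from h import *
print("tumbler cap",onz("side",(330,92),210).round(),onz("scene",(180,206),210).round(),"bottle",onz("side",(343,129),150).round(),onz("scene",(206,190),150).round(),"head",onz("side",(301.7,210.8),81).round())
f=lambda t:(lambda s:print(t,round(s["t"],2),s["tcp_pos"].round(1),s["contact_force"].round(1),round(s["opening"],2),round(s["gripper_force"],1)))(bot.get_state())
a=-.17;u=np.array([c(a),s(a)]);p=bot.get_state()["tcp_pos"]
bot.movel([*(p[:2]-u*50),110],max_speed=150)
t=-.157+np.pi/2;v=np.array([c(t),s(t)]);T=np.array([595,252.])-3.5*v
q=solve_ik([*T,90],down(t+np.pi));print(np.round(q,2))
bot.move_j(q);f("above")
bot.movel([*T,25],max_speed=90)
print(bot.movel([*T,7.8],max_speed=30,threshold=7));f("down")
bot.grip(.6);f("rel")
bot.movel([*T,60],max_speed=80);bot.movel([*T,200],max_speed=150);f("up")
A=imaging.capture("wrist");m=imaging.camera_model("wrist");np.save("w7.npy",m,allow_pickle=True);B=imaging.capture("side")
cv2.imwrite("pics/c7.png",np.hstack([cv2.resize(A,(427,320)),cv2.resize(B[90:190,200:315],(368,320),interpolation=3)]))
cv2.imwrite("pics/w7.png",A)
E
```

```text
tumbler cap [738. 273. 210.] [736. 280. 210.] bottle [765. 173. 150.] [764. 174. 150.] head [597. -46.  81.]
[ 0.28  0.61 -0.11  0.85  0.   -1.13]
above 29.58 [594.2 247.6  89.1] [ 0.  -0.2 -0.9] 0.34 35.0
True
down 31.01 [594.  248.5   8.5] [ 0.6 -0.5  4. ] 0.35 35.8
rel 31.35 [593.  248.1   7.3] [-0.   0.8 -0.1] 0.6 0.0
up 33.24 [593.8 248.3 198.9] [-0.1  0.3 -0.6] 0.6 0.0
```

View pics/c7.png

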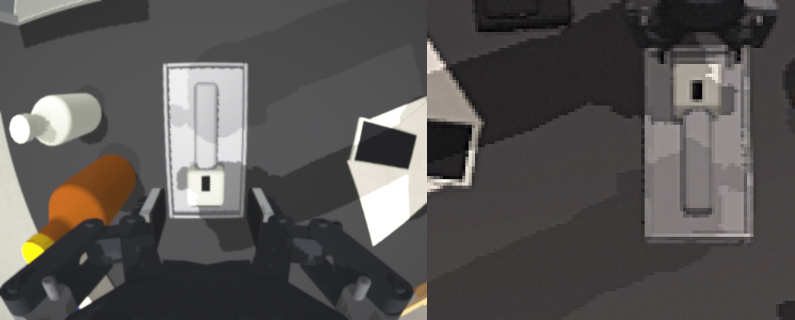

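The scanner lies flat and centred in the tray, released. Now I'll go back to the handle and shut the door.

```bash
python3 - <<'E'
from h import *
f=lambda t:(lambda s:print(t,round(s["t"],2),s["tcp_pos"].round(1),s["contact_force"].round(1),round(s["opening"],2)))(bot.get_state())
off=np.pi
th0=1.55;P=hp(th0)
q=solve_ik([*P,285],down(CY+th0+off));print(np.round(q,2));bot.grip(.9);bot.move_j(q)
bot.movel([*P,230]);print(bot.movel([*P,172],max_speed=80,threshold=12));f("low")
bot.grip(0,25);f("grip")
for th in(1.35,1.15,.95,.75,.55,.35,.18,.08):
    r=bot.movel([*hp(th),172],rot=down(CY+th+off),max_speed=90,threshold=50);f(th)
    if r: print("HIT");break
else:
    print(bot.movel([*hp(-.05),172],rot=down(CY-.05+off),max_speed=35,threshold=25));f("shut")
E
```

```text
[-0.74  0.15 -0.29  1.14  0.   -2.18]
False
low 37.1 [ 393.4 -260.4  172.4] [-0.4 -0.8 -0.3] 0.9
grip 37.71 [ 395.2 -260.2  172.4] [ 6.   0.6 -2.5] 0.13
1.35 38.38 [ 395.5 -213.5  172.4] [ 5.  -0.2 -2.8] 0.13
1.15 39.04 [ 405.  -168.   172.4] [ 5.2 -1.4 -2.9] 0.13
0.95 39.71 [ 423.2 -125.4  172.4] [ 4.9 -1.9 -2.6] 0.13
0.75 40.38 [449.3 -87.5 172.4] [ 3.8 -2.1 -1.5] 0.13
0.55 41.04 [482.6 -55.3 172.3] [ 4.9 -2.6  1.1] 0.13
0.35 41.71 [521.7 -30.1 172.3] [ 2.5 -3.6  4.1] 0.13
0.18 42.3 [558.4 -15.1 172.3] [ 0.7 -1.6  5.8] 0.13
0.08 42.71 [581.1  -9.2 172.3] [ 0.6 -1.2  7.2] 0.13
True
shut 43.45 [602.1  -6.1 172.2] [-2.4 -0.2  4.5] 0.13
```

```bash
python3 - <<'E'
from h import *
f=lambda t:(lambda s:print(t,round(s["t"],2),s["tcp_pos"].round(1),s["contact_force"].round(1),round(s["opening"],2)))(bot.get_state())
print(hp(0),bot.movel([*(hp(0)+[5,0]),172],max_speed=20,threshold=20));f("press")
bot.grip(.6);f("rel")
p=bot.get_state()["tcp_pos"];bot.movel([*p[:2],290]);f("up")
bot.move_ptp([420,100,300],down(np.pi));f("away")
B=imaging.capture("side");A=imaging.capture("scene")
cv2.imwrite("pics/c8.png",np.hstack([cv2.resize(A[95:220,220:340],(384,400),interpolation=3),cv2.resize(B[85:285,215:415],(400,400),interpolation=3)]))
E
```

```text
[600.04084579  -6.59061484] False
press 43.7 [602.2  -6.1 172.2] [-5.2  1.3  9.6] 0.13
rel 44.17 [604.7  -6.6 171.6] [-0.9 -0.1  0.2] 0.6
up 45.1 [604.2  -6.5 289. ] [ 0.2 -0.2 -0.7] 0.6
away 45.96 [421.1  99.8 300. ] [-0.1 -1.9  0.4] 0.6
```

View pics/c8.png

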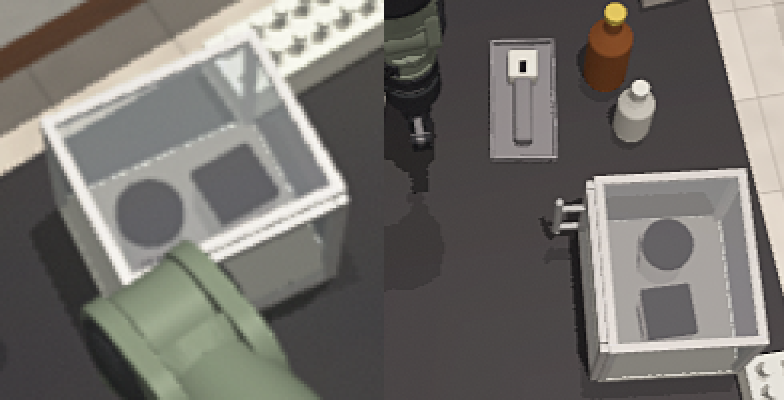

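The door frame lies flush and parallel with the cabinet front. The scanner is flat in the tray, and the jar and box are where they were.

```bash
python3 -c "
from h import *
bot.dwell(.3);print(bot.sign_off())"
```

```text
the job is handed in; nothing more can be done
None
```

I opened the door, scanned the round jar's label from about 10 cm, left the scanner flat in the tray, shut the door and handed the job in at about 46 s; no verdict was returned, but the last pictures looked right.

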